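# Refit the sprung feed roller of the slide labeller

### The job

Take the feed roller off its white rest and fit it into the labeller's bracket: push its spring-loaded pin against the end of the open-topped cup, lower the roller between the two cheeks while the spring is compressed, and ease it back so that the fixed steel nose sits in the round cup and the pin lies at the bottom of its slot. Let go, leaving the roller level and held by its spring. Do not force the roller or the hand against the bracket, and leave the other things on the bench where they are.

Things in the scene. Friction and masses are not known exactly. Their poses are not given: they have to be found in the camera images.
- roller: Feed roller, about 250 g. Origin: middle of its black rubber sleeve, on its axis; y runs along the roller to the sprung pin (x, z may turn about y). Sleeve 32 mm thick, y -40 to +40 mm: grip here. Steel nose 14 mm thick, y -40 to -75, fixed. Steel pin 8 mm thick, y 40 to 87 when free, sprung. Starts level in the rest, axis 50 mm above the bench.
- nose_tip (a point): Centre of the end face of the roller's fixed nose (y -75 mm of the roller); the last 2 mm taper to 12.6 mm thick.
- pin_tip (a point): Round end of the roller's sprung pin (y +87 mm of the roller when free). The pin can be pushed in by 22 mm: about 2 N to start, plus 0.22 N per mm; it bottoms hard.
- rest: White rest, fixed: base 80 x 110 x 10 mm, two V notches 10 mm wide at y -34 and +34 mm, up to 49 mm high; the middle of the sleeve is free for the fingers. Origin: centre of its underside, z up. The roller starts along its y axis.
- bracket: Roller bracket, fixed. Origin: centre of the underside of its foot (100 x 190 mm in x, y), z up; the cups' common axis runs along y above x = 0. A yoke with two cheeks 50 mm wide in x is clamped on it at an unmeasured height: cups' axis 85 to 115 mm above the bench, found by feel or sight. Cross bar 24 mm wide, top 33 mm below the axis. Over 25 N from the roller or 20 N from the hand is forcing.
- round_foot (a point): Point of the bracket at bench level, x 0, y -65 mm, straight below the inner face of the cheek with the round cup. That cheek (gear housing outside it) spans y -81 to -65 mm; its top edge is 13.5 mm above the cups' axis. The cup is a hole 17 mm in diameter, 10 mm deep (floor at y -75). Seated, the nose's end rests on its floor.
- open_foot (a point): Point of the bracket at bench level, x 0, y +82 mm, straight below the end wall of the open-topped cup (wall 50 mm wide, to 59 mm above the cups' axis). The slot runs y 70 to 82 mm, 12 mm wide in x, floor 4 mm below the axis so that the pin lying on it is on the axis; from 7 mm above the axis it flares to some 42 mm wide at 28 mm above.
- mid_foot (a point): Point of the bracket at bench level, x 0, y 0. Seated, the roller's origin is above it, pin pushed in 5 mm. To pass the nose by the round cup's cheek the roller must be 10 to 17 mm off towards +y (pin pushed in 15 to 22 mm). Pin and nose rub with 2 to 6 N when sliding under the spring.
- reagent_bottle: Bystander, leave alone: amber bottle, 48 mm across, 110 mm high. Origin: centre of its underside.
- specimen_jar: Bystander, leave alone: white lidded jar, 58 mm across, 52 mm high. Origin: centre of its underside.
- petri_dish: Bystander, leave alone: clear flat dish, 90 mm across, 16 mm high. Origin: centre of its underside.
- slide_box: Bystander, leave alone: blue box for slides, 85 x 100 x 30 mm. Origin: centre of its underside.
- beaker: Bystander, leave alone: open glass beaker, 68 mm across, 85 mm high. Origin: centre of its underside.
- objective: Bystander, leave alone: microscope objective standing upright, 30 mm across, 46 mm high. Origin: centre of its underside.
Mind the look-alikes: they are no part of the job. Of the things like the roller, leave any that is purple; of the rest the smaller one is meant.

How it is judged (in metres and radians):
On the way, in this order (a step that is already met when the one before it is completed fails the run):
1. the roller is lifted off its rest (z of roller in the frame of rest above 0.075 m), for 0.1 s.
2. the pin is pushed in by at least 3 mm (distance between nose_tip and pin_tip below 0.159 m), for 0.1 s.
At the end, for the whole second after the job is handed in: Nose 5 mm or more deep in the round cup, pin end 6 mm or more inside the slot, both within 4 mm of the bracket's middle plane; axis within 1.5 degrees of the bracket's y and 80 to 120 mm above the bench; pin still pushed in 1.5 mm or more; at rest, let go (y of nose_tip in the frame of bracket between -0.08 and -0.07 m and x of nose_tip in the frame of bracket between -0.004 and 0.004 m and y of pin_tip in the frame of bracket between 0.076 and 0.086 m and x of pin_tip in the frame of bracket between -0.004 and 0.004 m and z of roller in the frame of bracket between 0.08 and 0.12 m and angle between the y axis of roller and the y axis of bracket, either way round below 0.026 rad and distance between nose_tip and pin_tip below 0.1605 m and linear speed of roller below 0.02 m/s); the robot touches nothing.
It fails at once if the roller was forced against the bracket (over 25 N) (contact force between roller and bracket above 25 N).
It fails at once if the hand or arm was forced against the bracket (over 20 N) (contact force between the arm and bracket above 20 N).
It fails at once if the fingers were forced against the bracket (over 20 N) (contact force between the fingers and bracket above 20 N).
It fails at once if a bystander was moved by more than 30 mm (distance of any of reagent_bottle, specimen_jar, petri_dish, slide_box, beaker, objective from where it was at the start of the episode above 0.03 m).
It also fails if it takes over 72 s, if anything falls off the work surface, if the arm or the gripper's body presses on something with over 40 N, if the wrist force passes 120 N, or if a joint passes its speed limit or range.

### The arm

A 6-joint arm with a two-finger parallel gripper is mounted at the origin on the work surface. World frame = base frame: x ahead of the robot, y to its left, z up, the work surface at z = 0. Lengths are in mm, angles in degrees, forces in N, time in s.
With the tool pointing down it reaches from about 300 to 850 mm from the base axis. Payload 4.2 kg.
Tool frame: the origin (TCP) lies at the very end of the fingers, on their centre line; the grasp point (between the pads) lies 19 mm behind it; z points along the fingers, y is the line along which they close (so a half turn about z gives the same grasp; the last joint's range is limited). The gripper opens to 91 mm and grips with 3 to 60 N. Pads are 32 mm wide; open, the fingers measure 118 mm over their backs; the gripper's body (76 mm by 178 mm) begins 60 mm behind the grasp point.
Start: joints at [74.485, 18.312, 89.639, -0, 72.044, -1.146], TCP at [142.704, 557.027, 213.976] pointing down, gripper open.
Joint ranges: [-177.97, 177.97], [-48.28, 115.42], [12.27, 149.76], [-77.06, 257.06], [2.81, 150.46], [-146.56, 146.56]. Speed limits (degrees/s): [147.25, 147.25, 180, 180, 180, 180].

### API

Orientations are given as [roll, pitch, yaw] about the fixed x, y, z axes, in that order (R = Rz(yaw) Ry(pitch) Rx(roll)).
In Python, from workcell import env, eyes gives the robot as it stands.
- The arm moves only by the tool send_rows, never from a script. Its argument "targets" is text: rows parted by semicolons, each of 7 numbers parted by spaces: the shift along the tool's x, y, z in m, then the turn, a rotation vector about the tool's x, y, z in degrees, then the opening in per cent of the stroke, from 0 (shut) to 100 (fully open). A call has 1 to 12 rows; each row is the pose to reach, as a shift and turn from the pose commanded when the call began, along the tool's axes at that moment; what a row does not reach only later rows make up. A row lasts 1/12 s, in which the tool goes at most 41.7 mm and 7.16 degrees, less where a joint would pass 70% of its speed; a pose out of reach is approached as far as the arm can. A call with a gripper value outside its range is refused whole. The fingers move at their own pace and stop on an object; "grip_force" is the grip in N (left out, the last holds). Time passes only in rows, so rows that repeat a pose let the fingers close. It gives the time, the measured TCP pose, the force, the opening and the grip force at its end, in the units of the state.
- env.state(): the state, without advancing time (a new reading comes with each control period).
- eyes.grab_frame(name): name is "side" or "top" or "wrist"; returns a dict with "image" (384x512x3 uint8, blue, green, red), "fovy" (degrees; the focal length in pixels is half the picture's height over the tangent of half this angle, whatever the lens; pixels are square), "cx", "cy" (the principal point, pixels), "D" ([k1, k2, p1, p2, k3] as OpenCV has them; the pictures are not rectified), "eye" and "attitude" of the camera in the world. Camera axes: x right, y up, looking along -z (the intrinsics and any distortion apply to the point x, -y, -z); pixel columns grow to the right and rows downward; lengths in mm; the calibration is good to about 2 mm. A picture is of the moment at which its call begins. There is no depth.
- env.job_done(): hands the job in; it is judged then, once.
The state is a dict: "time_s": time; "qpos": joint angles; "qvel": joint speeds; "effort": joint torques, N m; "ee_pos": TCP position; "ee_rot": TCP orientation; "force": force on the tool from outside, world axes, zero at the start; "torque": the same for the moment, N m; "gripper_width": finger opening in mm; "gripper_force": force on a finger pad.
Only numpy, scipy, OpenCV 4.12 (cv2) and the standard library are available. Lean on these libraries where they do the work, as an engineer would, in place of code of your own. Each camera call takes 0.05 s, during which the arm holds its last target. There are 200 camera calls.

## Working session

There is one attempt and no reset: what is moved stays moved. The work goes in short steps, Python scripts to look and compute and a tool call to move; the robot and the scene stay as the last step left them, time stands still between calls to the robot, and variables do not carry over. Pictures are saved under pics/ and viewed, at most 10 in all, crops included, and the job is handed in when it is done.

Besides the shell and the picture viewer there is one more tool, called after ">>>" by a JSON object that holds its "fn" and its "kwargs". send_rows: Moves the arm, as the interface text tells. Its arguments: {"type":"object","properties":{"targets":{"type":"string"},"grip_force":{"type":"number"}},"required":["targets"]}

```bash
mkdir -p pics; ls; cat > h.py <<'E'
import numpy as np, cv2, json
from scipy.spatial.transform import Rotation as R
from workcell import env, eyes
def cam(f):
    h=f["image"].shape[0]; fl=h/2/np.tan(np.radians(f["fovy"])/2)
    K=np.array([[fl,0,f["cx"]],[0,fl,f["cy"]],[0,0,1.]])
    a=np.array(f["attitude"],float)
    Rm=a if a.shape==(3,3) else R.from_euler('xyz',a,degrees=True).as_matrix()
    return K,np.array(f["D"],float),np.array(f["eye"],float),Rm
def ray(f,uv):
    K,D,e,Rm=cam(f)
    p=cv2.undistortPoints(np.array(uv,float).reshape(-1,1,2),K,D).reshape(-1,2)
    d=np.c_[p[:,0],-p[:,1],-np.ones(len(p))]@Rm.T
    return e,d/np.linalg.norm(d,axis=1)[:,None]
def onz(f,uv,z):
    e,d=ray(f,uv); return e+d*((z-e[2])/d[:,2])[:,None]
def tri(obs):
    A=0;b=0
    for f,uv in obs:
        e,d=ray(f,uv); P=np.eye(3)-np.outer(d[0],d[0]); A=A+P; b=b+P@e
    x=np.linalg.solve(A,b); return x,[np.linalg.norm((np.eye(3)-np.outer(ray(f,uv)[1][0],ray(f,uv)[1][0]))@(x-f["eye"])) for f,uv in obs]
def proj(f,X):
    K,D,e,Rm=cam(f); c=(np.atleast_2d(X)-e)@Rm; c=c*[1,-1,-1]
    return cv2.projectPoints(c.reshape(-1,1,3),np.zeros(3),np.zeros(3),K,D)[0].reshape(-1,2)
def grab(n,tag):
    f=eyes.grab_frame(n); cv2.imwrite(f"pics/{tag}.png",f["image"]); import pickle; pickle.dump(f,open(f"pics/{tag}.pkl","wb")); return f
def load(tag):
    import pickle; return pickle.load(open(f"pics/{tag}.pkl","rb"))
E
python3 - <<'E'
from h import *
for n in ["side","top","wrist"]:
    f=grab(n,n+"0"); print(n,f["fovy"],f["cx"],f["cy"],f["D"],f["eye"],f["attitude"])
a=[load(n+"0")["image"] for n in ["side","top"]]
cv2.imwrite("pics/a.png",cv2.resize(np.vstack(a),None,fx=.78,fy=.78))
print(env.state())
E
```

```text
pics
side 49.037805438385774 255.1319586846621 193.3386735839705 [-0.00875009  0.          0.          0.          0.        ] [372.2878215  863.29836126 793.99119438] [  48.70137789   -0.30746349 -168.22475344]
top 47.48347480445965 247.03867824522248 189.46448025214298 [-0.00832071  0.          0.          0.          0.        ] [ 457.29323512   54.08102751 1221.87968977] [  3.33720605   0.94713497 -88.75995489]
wrist 65.1033910902413 256.1890402365341 195.59607102261276 [0.02805441 0.         0.         0.         0.        ] [ 72.40499749 573.55915486 384.43280789] [-14.78039122   0.15228398  75.66305507]
{'time_s': 0.15, 'qpos': array([ 7.44858132e+01,  1.83415546e+01,  8.96882618e+01,  1.47520711e-04,
        7.20436724e+01, -1.14405625e+00]), 'qvel': array([ 0.02190008, -0.11580773, -0.3324327 , -0.04296363,  0.10929686,
       -0.03434288]), 'effort': array([-6.55396943e-04, -4.12774730e+01, -2.32154059e+01,  7.26611540e-02,
        4.34891903e-02, -1.06930943e-04]), 'ee_pos': array([142.58946742, 556.66450852, 213.34433556]), 'ee_rot': array([-1.79926529e+02, -1.60754173e-03,  1.65629823e+02]), 'force': array([-0.32253573,  0.35552602, -0.4052823 ]), 'torque': array([-0.02709513,  0.01506806,  0.02390305]), 'gripper_force': 0.0, 'gripper_width': 91.34181339807763}
```

View pics/top0.png

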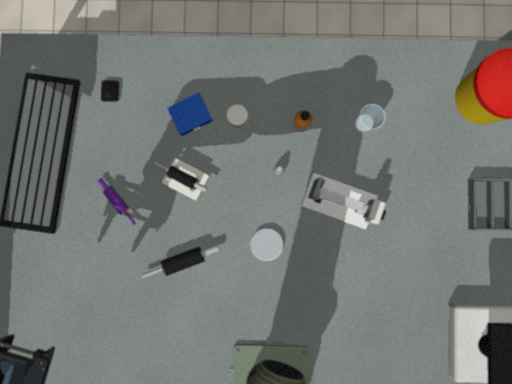

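View pics/side0.png

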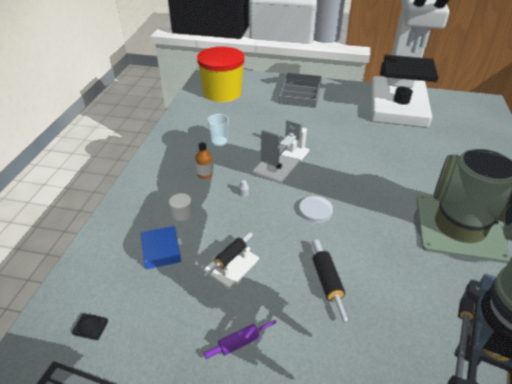

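The look-alikes, by top-view pixel, are:
- (186,178): a black roller on the white rest.
- (182,262): a larger black roller lying on the bench.
- (117,200): a purple roller.

I choose the one on the rest: it isn't purple and is the smaller of the other two. In the side view it is at (232,253). The bracket is at top (345,200) and side (285,155). Next is a close crop of both.

```bash
python3 - <<'E'
from h import *
def crop(n,x,y,w,h,s=None):
    c=load(n)["image"][y:y+h,x:x+w]; return cv2.resize(c,(400,300),interpolation=cv2.INTER_CUBIC)
m=np.vstack([np.hstack([crop("top0",145,150,80,60),crop("top0",295,160,100,75)]),np.hstack([crop("side0",190,225,80,60),crop("side0",240,115,100,75)])])
cv2.imwrite("pics/m1.png",m)
E
```

```text
(no output)
```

View pics/m1.png

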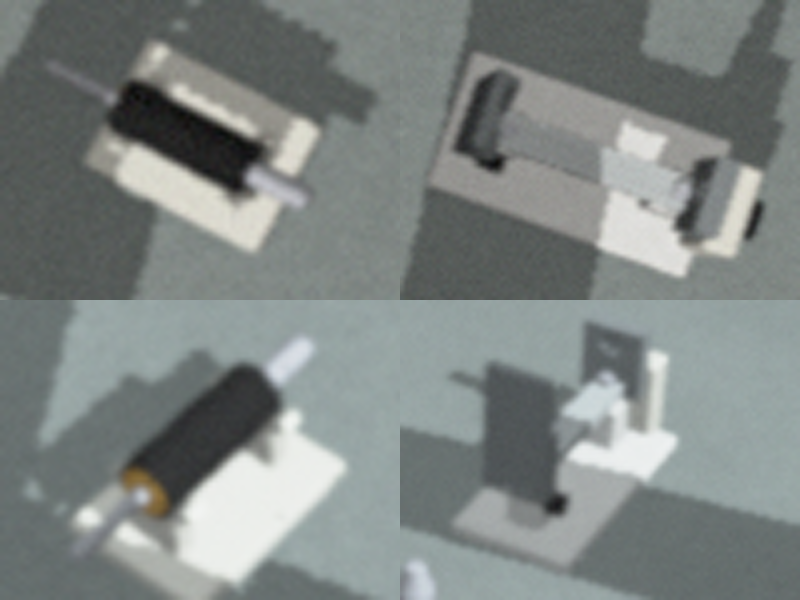

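The crop shows the black roller on the rest with its pin at the upper left, towards +y: pin tip at top (155,163), nose tip at (206,189). The bracket's open cup (tall wall) is on the left and its round cup (gear housing) on the right, so the pin and slot face the same way.

```bash
python3 - <<'E'
from h import *
t,s=load("top0"),load("side0")
np.set_printoptions(precision=1,suppress=True)
pt=tri([(t,[155,163.2]),(s,[207,274])]); nt=tri([(t,[206,188.6]),(s,[251,234.4])])
print(pt,nt,np.linalg.norm(pt[0]-nt[0]))
sl=onz(t,[[145+125/5,150+108/5],[145+250/5,150+168/5]],55); print("sleeve ends",sl,np.linalg.norm(sl[1]-sl[0]))
c=onz(t,[[313.75,173.75],[378,195],[367.5,228.75],[302.5,206.25]],8); print("foot",c,c.mean(0),[np.linalg.norm(c[i]-c[(i+1)%4]) for i in range(4)])
d=(c[0]+c[3]-c[1]-c[2]); print("bracket y dir deg",np.degrees(np.arctan2(d[1],d[0])))
d=(pt[0]-nt[0]);print("roller dir",np.degrees(np.arctan2(d[1],d[0])), np.degrees(np.arctan2(*(sl[0]-sl[1])[[1,0]])))
E
```

```text
(array([589.1, 323.9,  57.2]), [np.float64(1.3794266270045532), np.float64(1.3794266270045754)]) (array([522.5, 184.9,  52.6]), [np.float64(2.6411871420985604), np.float64(2.641187142098385)]) 154.23469765701842
sleeve ends [[568.8 283.3  55. ]
 [537.8 214.9  55. ]] 75.10239169919471
foot [[ 575.3 -109.2    8. ]
 [ 519.8 -287.7    8. ]
 [ 425.9 -259.2    8. ]
 [ 484.2  -79.2    8. ]] [ 501.3 -183.8    8. ] [np.float64(186.94352290439622), np.float64(98.09802047694328), np.float64(189.22538080355176), np.float64(95.93510831689719)]
bracket y dir deg 72.38726599614807
roller dir 64.38319336509022 65.61543447085319
```

```bash
cat >> h.py <<'E'
def goal(x,y,z,yaw):
    s=env.state(); R0=R.from_euler('xyz',s["ee_rot"],degrees=True)
    d=R0.inv().apply(np.array([x,y,z])-s["ee_pos"])/1000
    r=(R0.inv()*R.from_euler('xyz',[180,0,yaw],degrees=True)).as_rotvec(degrees=True)
    print("shift",np.round(d,4),"turn",np.round(r,2))
E
python3 -c "
from h import *
goal(554,250,200,65)"
```

```text
shift [-0.4746 -0.1949  0.0136] turn [-5.0000e-02  6.0000e-02  1.0063e+02]
```

>>> {"fn": "send_rows", "kwargs": {"targets": "-0.474 -0.195 0.014 0 0 100.6 100;-0.474 -0.195 0.014 0 0 100.6 100;-0.474 -0.195 0.014 0 0 100.6 100;-0.474 -0.195 0.014 0 0 100.6 100;-0.474 -0.195 0.014 0 0 100.6 100;-0.474 -0.195 0.014 0 0 100.6 100;-0.474 -0.195 0.014 0 0 100.6 100;-0.474 -0.195 0.014 0 0 100.6 100;-0.474 -0.195 0.014 0 0 100.6 100;-0.474 -0.195 0.014 0 0 100.6 100;-0.474 -0.195 0.014 0 0 100.6 100;-0.474 -0.195 0.014 0 0 100.6 100"}}

```text
time_s: 1.15
ee_pos: [544.5, 256.5, 200.0]
ee_rot: [-180.0, 0.0, 79.3]
force: [0.1, 1.2, -0.1]
gripper_width: 91.0
gripper_force: 0.0
```

```bash
python3 -c "
from h import *
goal(554,250,200,65)"
```

```text
shift [-0.0046  0.0105 -0.    ] turn [-3.000e-02  1.000e-02  1.432e+01]
```

>>> {"fn": "send_rows", "kwargs": {"targets": "-0.005 0.01 0 0 0 14.3 100;-0.005 0.01 0 0 0 14.3 100;-0.005 0.01 0 0 0 14.3 100;-0.005 0.01 0 0 0 14.3 100"}}

```text
time_s: 1.48
ee_pos: [552.0, 251.2, 199.9]
ee_rot: [-180.0, 0.0, 65.5]
force: [-0.4, 0.0, -0.3]
gripper_width: 91.1
gripper_force: 0.0
```

```bash
python3 -c "
from h import *
f=grab('wrist','w1'); print(f['eye'],f['attitude']); print(env.state()['ee_pos'],env.state()['ee_rot'],env.state()['force'])"
```

```text
[581.28749607 315.52040039 371.04096114] [-14.897455     0.05601155 -24.42004977]
[551.77804941 251.5495513  200.05499714] [-1.79965565e+02  1.92781241e-02  6.55751269e+01] [-0.43629061 -0.18402896  0.25113354]
```

View pics/w1.png

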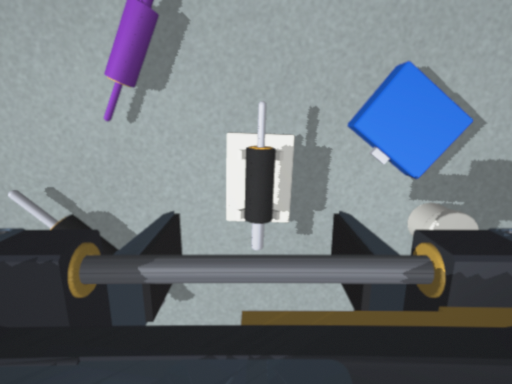

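The roller lies nearly upright in the wrist view: pin tip (262,103), sleeve from (260,148) to (258,221), nose end (257,248). The amber collar shows on the pin side.

```bash
python3 - <<'E'
from h import *
np.set_printoptions(precision=1,suppress=True)
w,t,s=load("w1"),load("top0"),load("side0")
print(tri([(w,[262,103]),(t,[155,163.2])]),tri([(w,[257,248]),(t,[206,188.6])]))
print(tri([(w,[262,103]),(t,[155,163.2]),(s,[207,274])]),tri([(w,[257,248]),(t,[206,188.6]),(s,[251,234.4])]))
p=onz(w,[[262,103],[257,248],[260.3,150],[258.2,220]],50);print(p)
d=p[0]-p[1];print(np.linalg.norm(d),np.degrees(np.arctan2(d[1],d[0])),np.linalg.norm(p[2]-p[3]),(p[2]+p[3])/2, p[1]+d*75/162)
goal(553,248,110,67)
E
```

```text
(array([590.9, 324.2,  56.3]), [np.float64(0.3412237013229723), np.float64(0.3412237013228241)]) (array([523.7, 184.7,  61.3]), [np.float64(1.0177789955155134), np.float64(1.0177789955153507)])
(array([589.9, 323.9,  56.8]), [np.float64(1.349826014817317), np.float64(0.7388000675335546), np.float64(2.058377436552741)]) (array([522.1, 184.1,  53.9]), [np.float64(2.015420613501902), np.float64(3.086018124605694), np.float64(2.660377423232335)])
[[591.4 324.3  50. ]
 [520.6 180.4  50. ]
 [570.4 281.7  50. ]
 [536.  211.   50. ]]
160.40168274467334 63.8010639692586 78.58911632320567 [553.2 246.3  50. ] [553.4 247.   50. ]
shift [-0.   0.   0.1] turn [-0.   0.  -1.4]
```

```bash
python3 - <<'E'
from h import *
goal(553.3,246.7,31,64)
E
```

```text
shift [-0.0037  0.0035  0.1691] turn [-0.03  0.02  1.58]
```

>>> {"fn": "send_rows", "kwargs": {"targets": "-0.0037 0.0035 0.02 0 0 1.6 100;-0.0037 0.0035 0.05 0 0 1.6 100;-0.0037 0.0035 0.08 0 0 1.6 100;-0.0037 0.0035 0.11 0 0 1.6 100;-0.0037 0.0035 0.14 0 0 1.6 100;-0.0037 0.0035 0.16 0 0 1.6 100;-0.0037 0.0035 0.169 0 0 1.6 100;-0.0037 0.0035 0.169 0 0 1.6 100;-0.0037 0.0035 0.169 0 0 1.6 80"}}

```text
time_s: 2.28
ee_pos: [554.1, 247.2, 31.9]
ee_rot: [180.0, -0.0, 63.9]
force: [-0.7, -0.1, 0.4]
gripper_width: 87.0
gripper_force: 0.0
```

>>> {"fn": "send_rows", "kwargs": {"targets": "0 0 0 0 0 0 45;0 0 0 0 0 0 40;0 0 0 0 0 0 35;0 0 0 0 0 0 30;0 0 0 0 0 0 25;0 0 0 0 0 0 20;0 0 0 0 0 0 20;0 0 0 0 0 0 20;0 0 0 0 0 0 20", "grip_force": 40}}

```text
time_s: 3.03
ee_pos: [553.2, 246.8, 31.2]
ee_rot: [-179.9, 0.0, 63.8]
force: [-2.4, 0.8, 1.4]
gripper_width: 31.2
gripper_force: 40.0
```

>>> {"fn": "send_rows", "kwargs": {"targets": "0 0 -0.01 0 0 0 20;0 0 -0.03 0 0 0 20;0 0 -0.06 0 0 0 20;0 0 -0.09 0 0 0 20;0 0 -0.12 0 0 0 20;0 0 -0.15 0 0 0 20;0 0 -0.18 0 0 0 20;0 0 -0.21 0 0 0 20;0 0 -0.23 0 0 0 20;0 0 -0.23 0 0 0 20"}}

```text
time_s: 3.87
ee_pos: [556.0, 247.3, 267.0]
ee_rot: [179.6, -0.5, 63.8]
force: [0.8, 0.4, -2.0]
gripper_width: 31.4
gripper_force: 40.0
```

```bash
python3 - <<'E'
from h import *
b=np.array([501.3,-183.8]);a=np.radians(72.4);Y=np.array([np.cos(a),np.sin(a)]);X=np.array([Y[1],-Y[0]])
for o in (-55,55):
    p=b-50*Y+o*X; print(p); goal(p[0],p[1],260,72.4)
E
```

```text
[ 433.75601873 -214.8291894 ]
shift [-0.4686  0.0944  0.004 ] turn [ 0.44 -0.42 -8.61]
[ 538.60699219 -248.08987738]
shift [-0.4521  0.2032  0.0049] turn [ 0.44 -0.42 -8.61]
```

>>> {"fn": "send_rows", "kwargs": {"targets": "-0.02 0.01 0 0 0 0 20;-0.06 0.03 0 0 0 -1 20;-0.1 0.045 0 0 0 -2 20;-0.14 0.063 0 0 0 -3 20;-0.18 0.081 0 0 0 -4 20;-0.22 0.099 0 0 0 -5 20;-0.256 0.115 0 0 0 -6 20;-0.292 0.131 0 0 0 -7 20;-0.328 0.147 0 0 0 -8 20;-0.364 0.164 0 0 0 -8.6 20;-0.4 0.18 0 0 0 -8.6 20;-0.43 0.193 0 0 0 -8.6 20"}}

```text
time_s: 4.87
ee_pos: [535.7, -227.4, 259.4]
ee_rot: [-179.8, 0.0, 72.3]
force: [0.9, 0.5, -1.2]
gripper_width: 31.6
gripper_force: 40.0
```

>>> {"fn": "send_rows", "kwargs": {"targets": "-0.019 0.008 0 0 0 0 20;-0.022 0.01 0 0 0 0 20;-0.022 0.01 0 0 0 0 20;-0.022 0.01 0 0 0 0 20"}}

```text
time_s: 5.2
ee_pos: [539.4, -247.5, 260.1]
ee_rot: [-179.9, -0.1, 72.4]
force: [0.2, 0.9, -2.4]
gripper_width: 31.1
gripper_force: 40.0
```

```bash
python3 - <<'E'
from h import *
f=grab('wrist','w2');s=env.state();print(s['ee_pos'],s['ee_rot'],s['force'],s['torque'],f['eye'],f['attitude'])
b=np.array([501.3,-183.8]);a=np.radians(72.4);Y=np.array([np.cos(a),np.sin(a)]);X=np.array([Y[1],-Y[0]])
p=b-50*Y-55*X; goal(p[0],p[1],260,72.4)
E
```

```text
[ 539.6108538  -247.1143488   260.43700738] [-1.79890622e+02 -5.52886547e-02  7.24411129e+01] [ 0.47673479 -0.16498688 -1.54564731] [-0.08972843  0.08146306  0.0512113 ] [ 560.89027677 -180.50325546  431.34741837] [-14.7957088    0.16222836 -17.58223405]
shift [-0.0012 -0.1107  0.0006] turn [-0.11 -0.06  0.04]
```

>>> {"fn": "send_rows", "kwargs": {"targets": "0 -0.02 0 0 0 0 20;0 -0.055 0 0 0 0 20;0 -0.09 0 0 0 0 20;0 -0.11 0 0 0 0 20;0 -0.11 0 0 0 0 20;0 -0.11 0 0 0 0 20"}}

```text
time_s: 5.75
ee_pos: [434.7, -213.7, 261.9]
ee_rot: [179.9, -0.0, 72.5]
force: [0.8, -0.2, -1.7]
gripper_width: 31.1
gripper_force: 40.0
```

```bash
python3 - <<'E'
from h import *
f=grab('wrist','w3');s=env.state();print(s['ee_pos'],s['ee_rot'],s['force'])
m=np.hstack([load('w2')['image'][:, :400],load('w3')['image'][:,112:]]);print(m.shape); cv2.imwrite('pics/m2.png',m)
E
```

```text
[ 435.60683117 -214.24111655  261.81197939] [ 1.79887726e+02 -2.83697742e-03  7.24777651e+01] [-0.48047092 -0.0535324  -0.87374924]
(384, 800, 3)
```

View pics/m2.png

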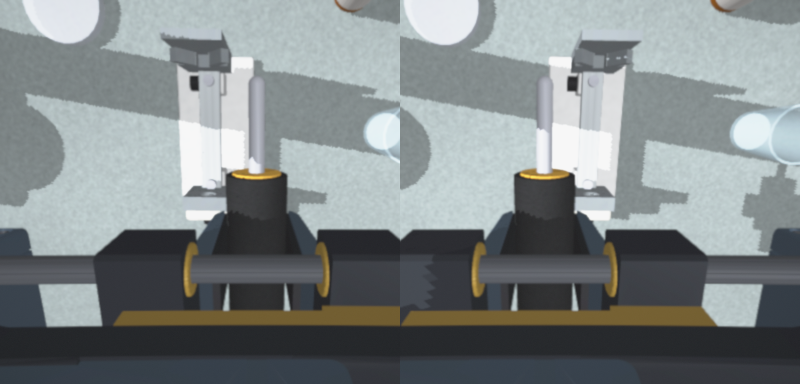

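In both wrist views the roller is held straight, with the pin tip near (257,78) of the full picture. The bracket's tall wall is at the top and the round-cup cheek at about row 190. I'll enlarge the bracket in both.

```bash
python3 - <<'E'
from h import *
a=load('w2')['image'][25:225,150:283]; b=load('w3')['image'][25:225,235:368]
m=np.hstack([cv2.resize(x,(399,600),interpolation=cv2.INTER_CUBIC) for x in(a,b)]); cv2.imwrite('pics/m3.png',m)
E
```

```text
(no output)
```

View pics/m3.png

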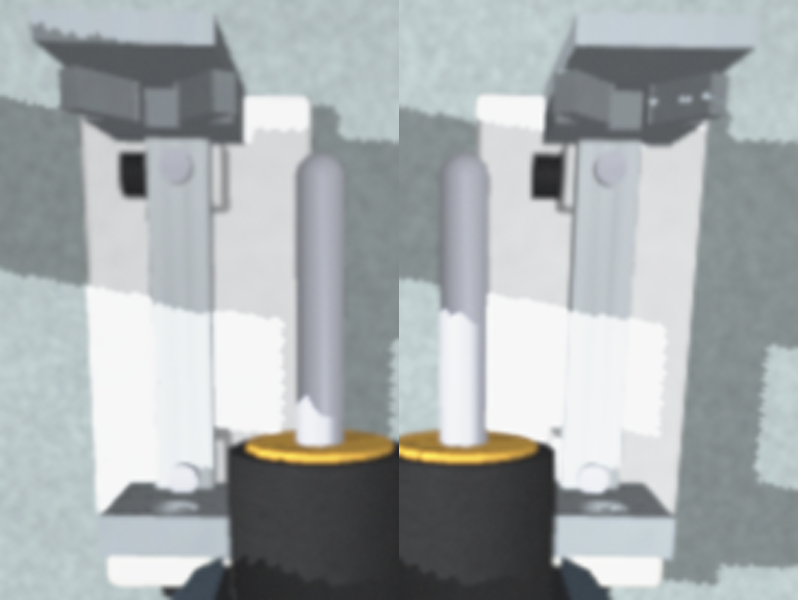

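```bash
cat > fit.py <<'E'
from h import *
from scipy.optimize import least_squares
np.set_printoptions(precision=1,suppress=True)
w2,w3,t=load("w2"),load("w3"),load("top0")
A=lambda x,y:[150+x/3,25+y/3]; B=lambda x,y:[235+(x-399)/3,25+y/3]
obs=[("wallL",-25,82,59,A(47,45),B(575,43)),("wallR",25,82,59,A(217,45),B(752,47)),
("cheekL",-25,-65,13.5,A(102,515),None),("cheekR",25,-65,13.5,None,B(672,515)),
("slot",0,70,-4,A(160,125),B(626,128)),("s1",None,None,-33,A(177,167),B(610,167)),("s2",None,None,-33,A(183,478),B(594,478))]
for o in obs:
    if o[4] and o[5]: x,e=tri([(w2,o[4]),(w3,o[5])]); print(o[0],x,e[0], "h=",x[2]-o[3])
def res(p,full=False):
    r=[]
    for n,x,y,z,a,b in obs:
        if x is None: continue
        c,s=np.cos(p[2]),np.sin(p[2])
        X=[p[0]+c*x-s*y,p[1]+s*x+c*y,p[3]+z]
        for f,u in((w2,a),(w3,b)):
            if u is not None: r+=list(proj(f,X)[0]-u)
    return np.array(r)
q=least_squares(res,[501,-184,np.radians(-17.6),100],loss='soft_l1')
print("x,y",q.x[:2],"yaw of y",np.degrees(q.x[2])+90,"h",q.x[3]); print(res(q.x).reshape(-1,2))
E
python3 fit.py
python3 - <<'E'
from h import *
w2=load('w2'); 
# roller in hand: pin tip at w2 px
np.set_printoptions(precision=1,suppress=True)
for n,u,c in(('w2',[150+320/3,25+155/3],[150+320/3,25+440/3]),('w3',[235+(464-399)/3,25+155/3],[235+(463-399)/3,25+440/3])):
    f=load(n); print(onz(f,[u,c],280))
E
```

```text
wallL [505.3 -96.6 146.2] 0.8220436819101874 h= 87.16147963309035
wallR [ 551.6 -113.1  151.9] 0.12815284472861638 h= 92.92538449944416
slot [ 523.3 -118.   100.2] 0.06541950794168835 h= 104.15435767978629
s1 [ 520.6 -127.    67. ] 0.3531124463459468 h= 100.03938314157003
s2 [ 482.8 -240.4   71.6] 0.06636501048889414 h= 104.60698948049361
x,y [ 501.8 -183.5] yaw of y 71.46281343636873 h 94.37602861427878
[[-3.4 -1.3]
 [ 0.1  1. ]
 [ 0.   0.1]
 [ 0.7  0.5]
 [-0.3 -1.3]
 [ 0.7 -0.4]
 [ 2.   0.4]
 [-1.1  0.2]]
[[ 566.1 -163.5  280. ]
 [ 552.4 -206.5  280. ]]
[[ 461.2 -129.4  280. ]
 [ 447.3 -172.9  280. ]]
```

```bash
cat >> h.py <<'E'
bx,by,byaw=501.8,-183.5,71.5
def bgoal(off,z,lat=0):
    a=np.radians(byaw); goal(bx+off*np.cos(a)+lat*np.sin(a),by+off*np.sin(a)-lat*np.cos(a),z,byaw)
def rel():
    s=env.state(); a=np.radians(byaw); d=s["ee_pos"][:2]-[bx,by]
    print("off %.2f lat %.2f z %.2f rot"%(d@[np.cos(a),np.sin(a)],d@[np.sin(a),-np.cos(a)],s["ee_pos"][2]),np.round(s["ee_rot"],2),"F y,x,z",np.round([s["force"][:2]@[np.cos(a),np.sin(a)],s["force"][:2]@[np.sin(a),-np.cos(a)],s["force"][2]],2),"T",np.round(s["torque"],2),s["time_s"])
E
python3 -c "
from h import *
rel();bgoal(-12,260);bgoal(-12,115)"
```

```text
off -50.16 lat -53.02 z 261.81 rot [179.89  -0.    72.48] F y,x,z [-0.2  -0.44 -0.87] T [-0.1   0.09  0.03] 5.8
shift [0.0372 0.0537 0.0019] turn [ 0.11 -0.    0.98]
shift [0.0372 0.0534 0.1469] turn [ 0.11 -0.    0.98]
```

>>> {"fn": "send_rows", "kwargs": {"targets": "0.012 0.018 0 0.05 0 0.5 20;0.03 0.043 0.002 0.1 0 1 20;0.037 0.0535 0.002 0.1 0 1 20;0.037 0.0535 0.002 0.1 0 1 20;0.037 0.0535 0.02 0.1 0 1 20;0.037 0.0535 0.05 0.1 0 1 20;0.037 0.0535 0.08 0.1 0 1 20;0.037 0.0535 0.105 0.1 0 1 20;0.037 0.0535 0.12 0.1 0 1 20;0.037 0.0535 0.126 0.1 0 1 20;0.037 0.0535 0.126 0.1 0 1 20;0.037 0.0535 0.126 0.1 0 1 20"}}

```text
time_s: 6.8
ee_pos: [497.8, -196.4, 135.8]
ee_rot: [-179.9, 0.0, 71.4]
force: [0.3, 0.7, -1.9]
gripper_width: 31.5
gripper_force: 40.0
```

```bash
python3 - <<'E'
from h import *
rel();bgoal(-12,117)
f=grab('wrist','w4'); s=grab('side','s4')
a=f['image'][30:230,180:330]; b=s['image'][115:195,240:340]
m=np.hstack([cv2.resize(a,(450,600),interpolation=cv2.INTER_CUBIC),cv2.copyMakeBorder(cv2.resize(b,(350,280),interpolation=cv2.INTER_CUBIC),0,320,0,0,cv2.BORDER_CONSTANT)]);cv2.imwrite('pics/m4.png',m)
E
```

```text
off -13.50 lat 0.29 z 135.84 rot [-1.7995e+02  1.0000e-02  7.1400e+01] F y,x,z [ 0.74  0.04 -1.93] T [-0.09  0.02  0.02] 6.8
shift [ 0.0015 -0.0003  0.0188] turn [-0.05  0.01 -0.1 ]
```

View pics/m4.png

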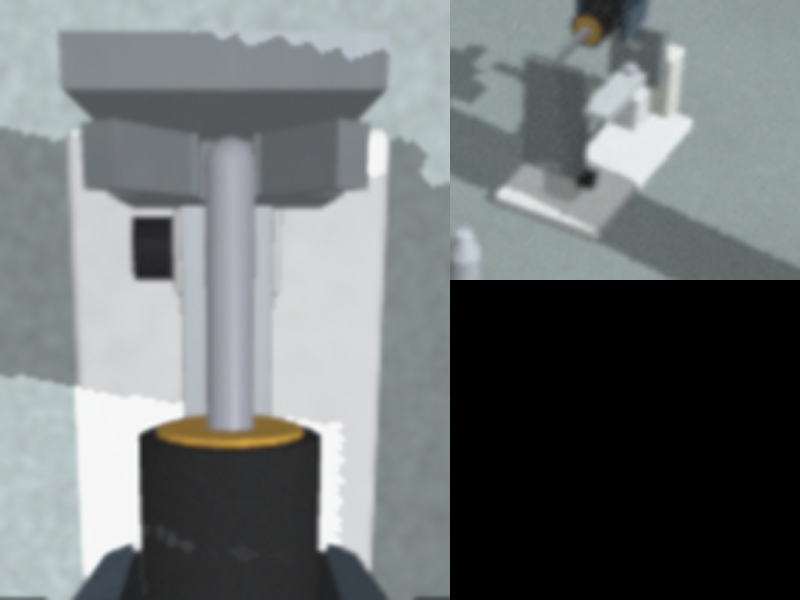

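Side (small inset) and wrist views show the roller above the bracket. The pin, at crop x 231, is centred over the slot (about 227) to within roughly 1 mm. The wall's apparent width gives a cup height of about 97 mm. I'll shift 1 mm sideways, lower to between the wall top and the cheek, then push.

>>> {"fn": "send_rows", "kwargs": {"targets": "0 -0.001 0.005 0 0 0 20;0 -0.001 0.012 0 0 0 20;0 -0.001 0.018 0 0 0 20;0 -0.001 0.021 0 0 0 20;0 -0.001 0.021 0 0 0 20;0 -0.001 0.021 0 0 0 20;0 -0.001 0.021 0 0 0 20"}}

```text
time_s: 7.48
ee_pos: [496.5, -195.8, 114.4]
ee_rot: [-179.9, -0.0, 71.4]
force: [-0.6, 0.4, -1.5]
gripper_width: 31.4
gripper_force: 40.0
```

```bash
python3 -c "
from h import *
rel()"
```

```text
off -13.37 lat -1.13 z 114.36 rot [-179.91   -0.     71.39] F y,x,z [ 0.2  -0.71 -1.47] T [-0.1   0.07  0.02] 7.4833
```

>>> {"fn": "send_rows", "kwargs": {"targets": "0.002 0 0 0 0 0 20;0.004 0 0 0 0 0 20;0.006 0 0 0 0 0 20;0.008 0 0 0 0 0 20;0.01 0 0 0 0 0 20;0.011 0 0 0 0 0 20;0.012 0 0 0 0 0 20;0.012 0 0 0 0 0 20;0.012 0 0 0 0 0 20"}}

```text
time_s: 8.23
ee_pos: [500.2, -184.6, 114.4]
ee_rot: [-179.9, 0.0, 71.4]
force: [-1.0, -3.2, -1.4]
gripper_width: 31.4
gripper_force: 40.0
```

```bash
python3 -c "
from h import *
rel()"
```

```text
off -1.57 lat -1.18 z 114.35 rot [-1.7992e+02  2.0000e-02  7.1390e+01] F y,x,z [-3.31  0.1  -1.44] T [-0.59  0.21 -0.03] 8.2333
```

>>> {"fn": "send_rows", "kwargs": {"targets": "0.002 0 0 0 0 0 20;0.004 0 0 0 0 0 20;0.006 0 0 0 0 0 20;0.008 0 0 0 0 0 20;0.01 0 0 0 0 0 20;0.011 0 0 0 0 0 20;0.012 0 0 0 0 0 20;0.012 0 0 0 0 0 20;0.012 0 0 0 0 0 20"}}

```text
time_s: 8.98
ee_pos: [504.0, -173.3, 114.3]
ee_rot: [-179.9, 0.0, 71.4]
force: [-1.4, -5.5, -0.7]
gripper_width: 31.3
gripper_force: 40.0
```

```bash
python3 - <<'E'
from h import *
rel()
f=grab('wrist','w5')
rel()
f=grab('wrist','w5')
rel()
a=f['image'][0:300,106:406]
cv2.imwrite('pics/m5.png',cv2.resize(a,(600,600),interpolation=cv2.INTER_CUBIC))
E
```

```text
off 10.36 lat -1.17 z 114.31 rot [-1.7991e+02  5.0000e-02  7.1420e+01] F y,x,z [-5.69  0.4  -0.74] T [-1.02  0.31 -0.02] 8.9833
off 10.33 lat -1.16 z 114.32 rot [-1.7991e+02  5.0000e-02  7.1410e+01] F y,x,z [-4.93  0.28 -1.59] T [-1.03  0.31  0.04] 9.0333
off 10.32 lat -1.19 z 114.32 rot [-1.7991e+02  5.0000e-02  7.1410e+01] F y,x,z [-5.98  0.93 -1.24] T [-1.    0.34 -0.01] 9.0833
```

View pics/m5.png

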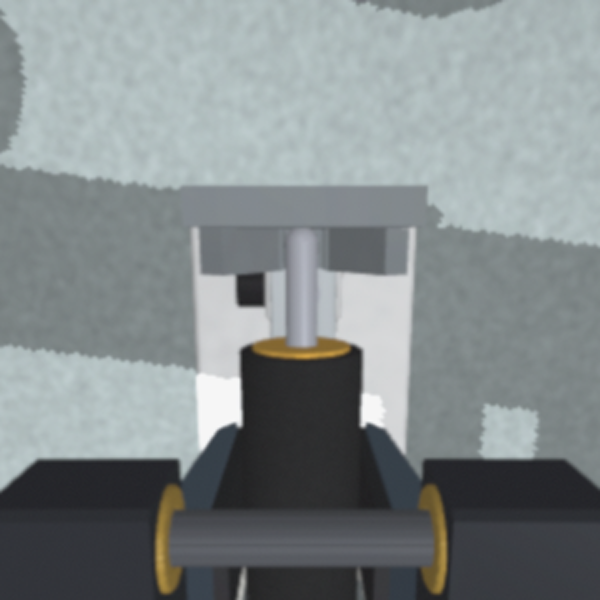

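>>> {"fn": "send_rows", "kwargs": {"targets": "0.001 0 0 0 0 0 20;0.002 0 0 0 0 0 20;0.002 0 0.002 0 0 0 20;0.002 0 0.004 0 0 0 20;0.002 0 0.006 0 0 0 20;0.002 0 0.008 0 0 0 20;0.002 0 0.01 0 0 0 20;0.002 0 0.012 0 0 0 20;0.002 0 0.012 0 0 0 20"}}

```text
time_s: 9.83
ee_pos: [505.1, -171.6, 102.8]
ee_rot: [-180.0, 0.0, 71.4]
force: [-1.4, -7.2, 1.1]
gripper_width: 31.3
gripper_force: 40.0
```

```bash
python3 -c "
from h import *
rel()"
```

```text
off 12.31 lat -0.69 z 102.76 rot [-1.7999e+02  4.0000e-02  7.1390e+01] F y,x,z [-7.27  0.95  1.12] T [-0.91  0.26  0.02] 9.8333
```

>>> {"fn": "send_rows", "kwargs": {"targets": "0 0 0.001 0 0 0 20;0 0 0.002 0 0 0 20;0 0 0.003 0 0 0 20;0 0 0.004 0 0 0 20;0 0 0.004 0 0 0 20"}}

```text
time_s: 10.25
ee_pos: [505.1, -171.6, 98.9]
ee_rot: [-180.0, 0.0, 71.4]
force: [-1.4, -6.1, 1.4]
gripper_width: 31.4
gripper_force: 40.0
```

```bash
python3 -c "
from h import *
rel()"
```

```text
off 12.31 lat -0.65 z 98.90 rot [-1.7999e+02  4.0000e-02  7.1390e+01] F y,x,z [-6.22  0.66  1.36] T [-0.87  0.29  0.01] 10.25
```

>>> {"fn": "send_rows", "kwargs": {"targets": "0 0 0.001 0 0 0 20;0 0 0.002 0 0 0 20;0 0 0.003 0 0 0 20;0 0 0.003 0 0 0 20"}}

```text
time_s: 10.58
ee_pos: [505.1, -171.6, 95.9]
ee_rot: [-180.0, 0.0, 71.4]
force: [-1.0, -5.8, 1.0]
gripper_width: 31.2
gripper_force: 40.0
```

```bash
python3 -c "
from h import *
rel()"
```

```text
off 12.32 lat -0.66 z 95.93 rot [-1.800e+02  3.000e-02  7.139e+01] F y,x,z [-5.79  0.85  0.96] T [-0.88  0.26 -0.03] 10.5833
```

>>> {"fn": "send_rows", "kwargs": {"targets": "0 0 0.001 0 0 0 20;0 0 0.002 0 0 0 20;0 0 0.003 0 0 0 20;0 0 0.004 0 0 0 20;0 0 0.004 0 0 0 20"}}

```text
time_s: 11.0
ee_pos: [505.1, -171.6, 91.9]
ee_rot: [-180.0, 0.0, 71.4]
force: [-1.3, -5.5, 0.8]
gripper_width: 31.4
gripper_force: 40.0
```

```bash
python3 -c "
from h import *
rel()"
```

```text
off 12.30 lat -0.64 z 91.92 rot [-1.800e+02  3.000e-02  7.139e+01] F y,x,z [-5.62  0.55  0.82] T [-0.87  0.29 -0.02] 11.0
```

>>> {"fn": "send_rows", "kwargs": {"targets": "0 0 0.001 0 0 0 20;0 0 0.002 0 0 0 20;0 0 0.003 0 0 0 20;0 0 0.004 0 0 0 20;0 0 0.004 0 0 0 20"}}

```text
time_s: 11.42
ee_pos: [505.1, -171.6, 88.0]
ee_rot: [-180.0, 0.0, 71.4]
force: [-1.2, -5.4, 1.2]
gripper_width: 31.2
gripper_force: 40.0
```

```bash
python3 -c "
from h import *
rel()"
```

```text
off 12.33 lat -0.62 z 87.96 rot [-1.800e+02  3.000e-02  7.139e+01] F y,x,z [-5.53  0.54  1.24] T [-0.88  0.33 -0.  ] 11.4167
```

>>> {"fn": "send_rows", "kwargs": {"targets": "0 0 0.001 0 0 0 20;0 0 0.002 0 0 0 20;0 0 0.003 0 0 0 20;0 0 0.003 0 0 0 20"}}

```text
time_s: 11.75
ee_pos: [505.1, -171.6, 84.9]
ee_rot: [-180.0, 0.0, 71.4]
force: [-1.5, -5.9, 1.5]
gripper_width: 31.2
gripper_force: 40.0
```

```bash
python3 -c "
from h import *
rel()"
```

```text
off 12.37 lat -0.65 z 84.93 rot [-1.800e+02  3.000e-02  7.139e+01] F y,x,z [-6.02  0.48  1.5 ] T [-0.89  0.3  -0.04] 11.75
```

>>> {"fn": "send_rows", "kwargs": {"targets": "0 0 0.001 0 0 0 20;0 0 0.002 0 0 0 20;0 0 0.002 0 0 0 20"}}

```text
time_s: 12.0
ee_pos: [505.1, -171.6, 82.9]
ee_rot: [-180.0, 0.0, 71.4]
force: [-2.3, -6.5, 0.9]
gripper_width: 31.1
gripper_force: 40.0
```

```bash
python3 -c "
from h import *
rel()"
```

```text
off 12.35 lat -0.60 z 82.90 rot [-1.800e+02  3.000e-02  7.139e+01] F y,x,z [-6.89 -0.13  0.88] T [-0.89  0.26 -0.05] 12.0
```

>>> {"fn": "send_rows", "kwargs": {"targets": "0 0 0.001 0 0 0 20;0 0 0.002 0 0 0 20;0 0 0.002 0 0 0 20"}}

```text
time_s: 12.25
ee_pos: [505.1, -171.6, 80.9]
ee_rot: [-180.0, 0.0, 71.4]
force: [-1.1, -5.5, 0.9]
gripper_width: 31.3
gripper_force: 40.0
```

```bash
python3 -c "
from h import *
rel()"
```

```text
off 12.33 lat -0.66 z 80.88 rot [-1.7999e+02  3.0000e-02  7.1390e+01] F y,x,z [-5.58  0.71  0.91] T [-0.96  0.27  0.01] 12.25
```

>>> {"fn": "send_rows", "kwargs": {"targets": "0 0 0.0005 0 0 0 20;0 0 0.001 0 0 0 20;0 0 0.001 0 0 0 20"}}

```text
time_s: 12.5
ee_pos: [505.1, -171.6, 80.0]
ee_rot: [-180.0, 0.0, 71.4]
force: [-2.0, -6.1, 1.2]
gripper_width: 30.9
gripper_force: 40.0
```

```bash
python3 -c "
from h import *
rel()"
```

```text
off 12.37 lat -0.62 z 79.98 rot [-1.800e+02  3.000e-02  7.139e+01] F y,x,z [-6.39 -0.    1.2 ] T [-0.82  0.33 -0.02] 12.5
```

>>> {"fn": "send_rows", "kwargs": {"targets": "0 0 0.0005 0 0 0 20;0 0 0.001 0 0 0 20;0 0 0.001 0 0 0 20"}}

```text
time_s: 12.75
ee_pos: [505.1, -171.6, 79.0]
ee_rot: [-180.0, 0.0, 71.4]
force: [-2.2, -5.7, 0.9]
gripper_width: 31.4
gripper_force: 40.0
```

```bash
python3 -c "
from h import *
rel()"
```

```text
off 12.35 lat -0.65 z 78.95 rot [-1.80e+02  3.00e-02  7.14e+01] F y,x,z [-6.1  -0.23  0.87] T [-0.87  0.29 -0.  ] 12.75
```

>>> {"fn": "send_rows", "kwargs": {"targets": "0 0 0.0005 0 0 0 20;0 0 0.001 0 0 0 20;0 0 0.001 0 0 0 20"}}

```text
time_s: 13.0
ee_pos: [505.1, -171.6, 78.0]
ee_rot: [-180.0, 0.0, 71.4]
force: [-1.4, -6.0, 1.5]
gripper_width: 31.4
gripper_force: 40.0
```

```bash
python3 -c "
from h import *
rel()"
```

```text
off 12.35 lat -0.64 z 77.98 rot [-1.80e+02  3.00e-02  7.14e+01] F y,x,z [-6.1   0.55  1.51] T [-0.88  0.24 -0.03] 13.0
```

>>> {"fn": "send_rows", "kwargs": {"targets": "0 0 0.0005 0 0 0 20;0 0 0.001 0 0 0 20;0 0 0.001 0 0 0 20"}}

```text
time_s: 13.25
ee_pos: [505.2, -171.6, 77.3]
ee_rot: [180.0, 0.0, 71.4]
force: [-3.1, -5.2, 4.7]
gripper_width: 31.3
gripper_force: 40.0
```

```bash
python3 -c "
from h import *
rel()"
```

```text
off 12.40 lat -0.56 z 77.28 rot [1.7999e+02 2.0000e-02 7.1390e+01] F y,x,z [-5.88 -1.32  4.73] T [-0.74  0.35 -0.  ] 13.25
```

>>> {"fn": "send_rows", "kwargs": {"targets": "0 -0.0003 -0.0003 0 0 0 20;-0.001 -0.0003 -0.0003 0 0 0 20;-0.002 -0.0003 -0.0003 0 0 0 20;-0.002 -0.0003 -0.0003 0 0 0 20"}}

```text
time_s: 13.58
ee_pos: [504.5, -173.5, 77.6]
ee_rot: [180.0, 0.0, 71.4]
force: [-1.3, -4.6, 3.2]
gripper_width: 31.1
gripper_force: 40.0
```

```bash
python3 -c "
from h import *
rel()"
```

```text
off 10.35 lat -0.67 z 77.55 rot [1.7996e+02 2.0000e-02 7.1380e+01] F y,x,z [-4.75  0.18  3.18] T [-0.74  0.24 -0.05] 13.5833
```

>>> {"fn": "send_rows", "kwargs": {"targets": "-0.0005 0 0 0 0 0 20;-0.001 0 0 0 0 0 20;-0.001 0 0 0 0 0 20"}}

```text
time_s: 13.83
ee_pos: [504.2, -174.3, 77.5]
ee_rot: [180.0, 0.0, 71.4]
force: [-1.2, -5.5, 3.4]
gripper_width: 31.5
gripper_force: 40.0
```

```bash
python3 -c "
from h import *
rel()"
```

```text
off 9.49 lat -0.66 z 77.54 rot [1.7996e+02 1.0000e-02 7.1370e+01] F y,x,z [-5.57  0.57  3.43] T [-0.65  0.23 -0.04] 13.8333
```

>>> {"fn": "send_rows", "kwargs": {"targets": "-0.0005 0 0 0 0 0 20;-0.001 0 0 0 0 0 20;-0.001 0 0 0 0 0 20"}}

```text
time_s: 14.08
ee_pos: [503.9, -175.2, 77.5]
ee_rot: [180.0, 0.0, 71.4]
force: [-1.3, -5.5, 3.2]
gripper_width: 31.5
gripper_force: 40.0
```

```bash
python3 -c "
from h import *
rel()"
```

```text
off 8.54 lat -0.67 z 77.51 rot [179.96   0.    71.37] F y,x,z [-5.65  0.56  3.24] T [-0.71  0.21 -0.09] 14.0833
```

>>> {"fn": "send_rows", "kwargs": {"targets": "-0.0005 0 0 0 0 0 20;-0.001 0 0 0 0 0 20;-0.001 0 0 0 0 0 20"}}

```text
time_s: 14.33
ee_pos: [503.6, -176.1, 77.5]
ee_rot: [180.0, -0.0, 71.4]
force: [-1.6, -5.8, 3.2]
gripper_width: 31.4
gripper_force: 40.0
```

```bash
python3 -c "
from h import *
rel()"
```

```text
off 7.62 lat -0.66 z 77.53 rot [ 1.7996e+02 -1.0000e-02  7.1370e+01] F y,x,z [-6.03  0.38  3.16] T [-0.63  0.21 -0.06] 14.3333
```

>>> {"fn": "send_rows", "kwargs": {"targets": "-0.0005 0 0 0 0 0 20;-0.001 0 0 0 0 0 20;-0.001 0 0 0 0 0 20"}}

```text
time_s: 14.58
ee_pos: [503.2, -176.9, 77.4]
ee_rot: [180.0, -0.0, 71.4]
force: [-1.2, -4.0, 5.9]
gripper_width: 31.0
gripper_force: 40.0
```

```bash
python3 -c "
from h import *
rel()"
```

```text
off 6.70 lat -0.72 z 77.40 rot [ 1.7997e+02 -1.0000e-02  7.1370e+01] F y,x,z [-4.15  0.12  5.9 ] T [-0.56  0.13  0.05] 14.5833
```

>>> {"fn": "send_rows", "kwargs": {"targets": "-0.0005 0 0 0 0 0 20;-0.001 0 0 0 0 0 20;-0.001 0 0 0 0 0 20"}}

```text
time_s: 14.83
ee_pos: [503.0, -177.6, 77.4]
ee_rot: [180.0, -0.0, 71.4]
force: [-1.0, -4.8, 4.9]
gripper_width: 31.2
gripper_force: 40.0
```

```bash
python3 -c "
from h import *
rel()"
```

```text
off 5.93 lat -0.74 z 77.38 rot [ 1.7997e+02 -4.0000e-02  7.1370e+01] F y,x,z [-4.89  0.58  4.94] T [-0.42  0.09  0.03] 14.8333
```

>>> {"fn": "send_rows", "kwargs": {"targets": "-0.0005 0 0 0 0 0 20;-0.001 0 0 0 0 0 20;-0.001 0 0 0 0 0 20"}}

```text
time_s: 15.08
ee_pos: [502.9, -178.1, 77.4]
ee_rot: [180.0, -0.1, 71.4]
force: [-0.8, -1.6, 5.0]
gripper_width: 31.1
gripper_force: 40.0
```

```bash
python3 -c "
from h import *
rel()"
```

```text
off 5.49 lat -0.67 z 77.44 rot [ 1.7996e+02 -9.0000e-02  7.1350e+01] F y,x,z [-1.72 -0.22  5.03] T [-0.17 -0.04  0.01] 15.0833
```

>>> {"fn": "send_rows", "kwargs": {"targets": "0.0005 0 -0.0003 0 0 0 20;0.001 0 -0.0007 0 0 0 20;0.001 0 -0.0007 0 0 0 20"}}

```text
time_s: 15.33
ee_pos: [502.8, -177.7, 77.5]
ee_rot: [-180.0, -0.0, 71.4]
force: [0.7, -3.7, 3.9]
gripper_width: 31.1
gripper_force: 40.0
```

```bash
python3 - <<'E'
from h import *
rel()
f=grab('wrist','w6'); s=grab('side','s6'); rel()
a=f['image'][60:260,181:331]; b=s['image'][105:190,250:330]
m=np.hstack([cv2.resize(a,(450,600),interpolation=cv2.INTER_CUBIC),cv2.copyMakeBorder(cv2.resize(b,(350,372),interpolation=cv2.INTER_CUBIC),0,228,0,0,cv2.BORDER_CONSTANT)]);cv2.imwrite('pics/m6.png',m)
E
```

```text
off 5.80 lat -0.91 z 77.54 rot [-1.800e+02 -1.000e-02  7.138e+01] F y,x,z [-3.26  1.88  3.9 ] T [-0.57 -0.16 -0.12] 15.3333
off 5.77 lat -0.92 z 77.54 rot [-1.7999e+02 -2.0000e-02  7.1370e+01] F y,x,z [-3.75  2.17  3.51] T [-0.51 -0.2  -0.09] 15.4333
```

View pics/m6.png

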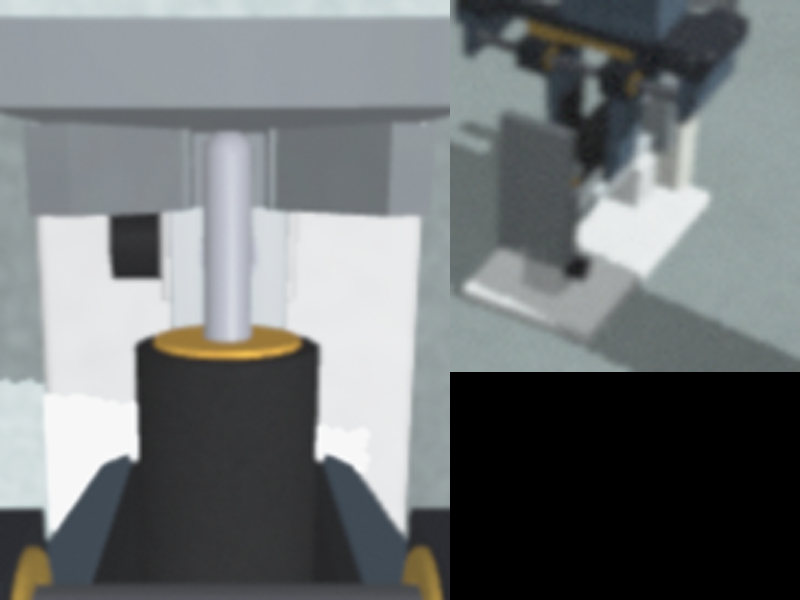

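```bash
python3 - <<'E'
from h import *
np.set_printoptions(precision=2,suppress=True)
for n,z,u in(('w4',154.8,[[180+230/3,30+138/3],[180+230/3,30+418/3]]),('w6',96.5,[[181+228/3,60+131/3],[181+228/3,60+328/3]])):
    f=load(n);p=onz(f,u,z);a=np.radians(71.5); print(n,p,np.linalg.norm(p[0]-p[1]), (p[:,:2]-[bx,by])@[np.cos(a),np.sin(a)],(p[:,:2]-[bx,by])@[np.sin(a),-np.cos(a)])
f=load('w6');p=onz(f,[[181+228/3,60+213/3],[181+36/3,60+213/3],[181+418/3,60+213/3]],96.5+13.5);print((p[:,:2]-[bx,by])@[np.cos(a),np.sin(a)],(p[:,:2]-[bx,by])@[np.sin(a),-np.cos(a)])
print([ (R_:=cam(load(n)))[2] for n in('w4','w6')])
E
```

```text
w4 [[ 526.   -112.41  154.8 ]
 [ 511.86 -154.59  154.8 ]] 44.48335028077196 [75.09 30.61] [0.4  0.36]
w6 [[ 527.19 -105.6    96.5 ]
 [ 516.99 -136.     96.5 ]] 32.06376837822021 [81.93 49.87] [-0.64 -0.67]
[69.68 69.7  69.6 ] [ -0.68 -29.52  27.85]
[array([ 520.24, -129.42,  307.06]), array([ 525.08, -110.79,  248.78])]
```

```bash
cat > edges.py <<'E'
from h import *
np.set_printoptions(precision=2,suppress=True)
A=lambda x,y:[150+x/3,25+y/3]; B=lambda x,y:[235+(x-399)/3,25+y/3]; C=lambda x,y:[180+x/3,30+y/3]; D=lambda x,y:[181+x/3,60+y/3]
def line(n,p,q,z,tag):
    """subpixel edge between p,q: strongest horizontal gradient near the guess; report heading and lateral at y=0"""
    f=load(n); g=cv2.GaussianBlur(cv2.cvtColor(f["image"],cv2.COLOR_BGR2GRAY).astype(np.float32),(0,0),1.0)
    gx=np.abs(cv2.Sobel(g,cv2.CV_32F,1,0)); pts=[]
    for r in np.arange(np.ceil(p[1])+2,q[1]-2):
        x0=p[0]+(q[0]-p[0])*(r-p[1])/(q[1]-p[1]); xs=np.arange(int(x0)-3,int(x0)+5); w=gx[int(r),xs]; k=w.argmax()
        if 0<k<len(xs)-1:
            a,b,c=w[k-1:k+2]; pts.append([xs[k]+.5*(a-c)/(a-2*b+c),r])
    P=onz(f,pts,z)[:,:2]
    vx,vy,x0,y0=cv2.fitLine(P.astype(np.float32),cv2.DIST_HUBER,0,.01,.01).ravel()
    if vy<0: vx,vy=-vx,-vy
    a=np.radians(71.5);l=np.array([np.sin(a),-np.cos(a)]); Y=np.array([np.cos(a),np.sin(a)])
    d=P-[bx,by]; k=np.polyfit(d@Y,d@l,1); res=np.std(d@l-np.polyval(k,d@Y))
    print(n,tag,"heading %.2f"%np.degrees(np.arctan2(vy,vx)),"lat@0 %.2f lat@-70 %.2f lat@+76 %.2f"%(k[1],np.polyval(k,-70),np.polyval(k,76)),"sd %.2f n %d"%(res,len(pts)))
h=97
line('w2',A(147,145),A(155,470),h-33,'barL');line('w2',A(212,220),A(214,470),h-33,'barR')
line('w3',B(580,145),B(562,470),h-33,'barL');line('w3',B(638,145),B(620,470),h-33,'barR')
line('w2',A(82,150),A(98,480),10,'footL');line('w3',B(708,150),B(677,480),10,'footR')
line('w4',C(70,200),C(82,540),10,'footL');line('w4',C(387,200),C(373,540),10,'footR')
line('w6',D(40,225),D(47,500),10,'footL');line('w6',D(420,225),D(406,500),10,'footR')
line('w4',C(207,180),C(207,400),154.8,'pinL');line('w4',C(254,180),C(254,400),154.8,'pinR')
line('w6',D(205,220),D(205,310),96.5,'pinL');line('w6',D(251,220),D(251,310),96.5,'pinR')
E
python3 edges.py
```

```text
w2 barL heading 71.87 lat@0 -12.67 lat@-70 -11.93 lat@+76 -13.47 sd 0.62 n 102
w2 barR heading 71.16 lat@0 12.70 lat@-70 11.52 lat@+76 13.98 sd 0.58 n 72
w3 barL heading 71.68 lat@0 -13.95 lat@-70 -14.84 lat@+76 -12.98 sd 1.07 n 85
w3 barR heading 71.00 lat@0 11.43 lat@-70 10.80 lat@+76 12.12 sd 0.41 n 104
w2 footL heading 70.41 lat@0 -51.09 lat@-70 -52.40 lat@+76 -49.68 sd 0.49 n 106
w3 footR heading 71.51 lat@0 49.02 lat@-70 49.01 lat@+76 49.03 sd 0.10 n 106
w4 footL heading 70.19 lat@0 -51.02 lat@-70 -52.67 lat@+76 -49.22 sd 0.39 n 109
w4 footR heading 71.48 lat@0 48.83 lat@-70 48.81 lat@+76 48.86 sd 0.09 n 109
w6 footL heading 69.95 lat@0 -51.19 lat@-70 -53.08 lat@+76 -49.15 sd 0.46 n 88
w6 footR heading 71.47 lat@0 49.06 lat@-70 49.04 lat@+76 49.08 sd 0.06 n 88
w4 pinL heading 71.38 lat@0 -5.22 lat@-70 -7.07 lat@+76 -3.22 sd 0.43 n 70
w4 pinR heading 71.26 lat@0 4.28 lat@-70 4.25 lat@+76 4.31 sd 0.16 n 69
w6 pinL heading 71.74 lat@0 -5.06 lat@-70 -4.88 lat@+76 -5.25 sd 0.04 n 26
w6 pinR heading 69.05 lat@0 0.94 lat@-70 -1.90 lat@+76 4.02 sd 0.14 n 26
```

The pin is in the slot, with its centre at crop x 228 against about 229 for the slot, and is pushed in about 12 mm. The nose should be just inside the cup mouth. Heading and sideways position agree, and the rise in Fz suggests the nose is a little low on the rim, so I'll raise slightly and retry.

>>> {"fn": "send_rows", "kwargs": {"targets": "0.0005 0 -0.0004 0 0 0 20;0.001 0 -0.0008 0 0 0 20;0.001 0 -0.0008 0 0 0 20"}}

```text
time_s: 15.68
ee_pos: [502.6, -177.0, 77.9]
ee_rot: [-179.9, 0.0, 71.4]
force: [1.3, -5.7, 1.2]
gripper_width: 31.6
gripper_force: 40.0
```

```bash
python3 -c "
from h import *
rel()"
```

```text
off 6.41 lat -1.35 z 77.90 rot [-1.7993e+02  2.0000e-02  7.1370e+01] F y,x,z [-5.    3.    1.22] T [-0.82 -0.2  -0.29] 15.6833
```

>>> {"fn": "send_rows", "kwargs": {"targets": "-0.0005 0 0 0 0 0 20;-0.001 0 0 0 0 0 20;-0.001 0 0 0 0 0 20"}}

```text
time_s: 15.93
ee_pos: [502.2, -178.0, 77.9]
ee_rot: [-179.9, 0.0, 71.4]
force: [0.5, -4.8, 0.8]
gripper_width: 31.3
gripper_force: 40.0
```

```bash
python3 -c "
from h import *
rel()"
```

```text
off 5.37 lat -1.33 z 77.86 rot [-1.7993e+02  1.0000e-02  7.1370e+01] F y,x,z [-4.36  2.    0.79] T [-0.84 -0.18 -0.19] 15.9333
```

>>> {"fn": "send_rows", "kwargs": {"targets": "0 0.0004 0 0 0 0 20;0 0.0007 0 0 0 0 20;-0.0005 0.0007 0 0 0 0 20;-0.001 0.0007 0 0 0 0 20;-0.001 0.0007 0 0 0 0 20"}}

```text
time_s: 16.35
ee_pos: [502.1, -178.8, 77.9]
ee_rot: [-179.9, 0.0, 71.4]
force: [0.0, -4.8, 0.5]
gripper_width: 31.4
gripper_force: 40.0
```

```bash
python3 -c "
from h import *
rel()"
```

```text
off 4.53 lat -1.17 z 77.87 rot [-179.87    0.     71.38] F y,x,z [-4.58  1.58  0.51] T [-0.67 -0.05 -0.14] 16.35
```

>>> {"fn": "send_rows", "kwargs": {"targets": "-0.0005 0 0 0 0 0 20;-0.001 0 0 0 0 0 20;-0.001 0 0 0 0 0 20"}}

```text
time_s: 16.6
ee_pos: [501.8, -179.7, 77.9]
ee_rot: [-179.9, -0.0, 71.4]
force: [0.7, -4.0, 1.1]
gripper_width: 31.2
gripper_force: 40.0
```

```bash
python3 -c "
from h import *
rel()"
```

```text
off 3.58 lat -1.17 z 77.93 rot [-1.7987e+02 -1.0000e-02  7.1380e+01] F y,x,z [-3.59  1.95  1.07] T [-0.71 -0.01 -0.07] 16.6
```

>>> {"fn": "send_rows", "kwargs": {"targets": "-0.0005 0 0 0 0 0 20;-0.001 0 0 0 0 0 20;-0.001 0 0 0 0 0 20"}}

```text
time_s: 16.85
ee_pos: [501.5, -180.7, 78.0]
ee_rot: [-179.9, -0.0, 71.4]
force: [-0.2, -4.5, 1.5]
gripper_width: 31.3
gripper_force: 40.0
```

```bash
python3 -c "
from h import *
rel()"
```

```text
off 2.62 lat -1.15 z 77.96 rot [-1.7987e+02 -1.0000e-02  7.1390e+01] F y,x,z [-4.35  1.26  1.5 ] T [-0.64 -0.02 -0.06] 16.85
```

>>> {"fn": "send_rows", "kwargs": {"targets": "-0.0005 0 0 0 0 0 20;-0.001 0 0 0 0 0 20;-0.001 0 0 0 0 0 20"}}

```text
time_s: 17.1
ee_pos: [501.3, -181.6, 78.0]
ee_rot: [-179.9, -0.0, 71.4]
force: [-0.4, -3.6, -0.2]
gripper_width: 31.1
gripper_force: 40.0
```

```bash
python3 -c "
from h import *
rel()"
```

```text
off 1.65 lat -1.12 z 77.99 rot [-1.7988e+02 -1.0000e-02  7.1390e+01] F y,x,z [-3.5   0.75 -0.18] T [-0.6   0.06 -0.11] 17.1
```

>>> {"fn": "send_rows", "kwargs": {"targets": "-0.0005 0 0 0 0 0 20;-0.001 0 0 0 0 0 20;-0.001 0 0 0 0 0 20"}}

```text
time_s: 17.35
ee_pos: [501.0, -182.6, 78.0]
ee_rot: [-179.9, -0.0, 71.4]
force: [-0.5, -4.1, -0.1]
gripper_width: 31.5
gripper_force: 40.0
```

```bash
python3 -c "
from h import *
rel()"
```

```text
off 0.64 lat -1.07 z 78.01 rot [-1.7988e+02 -1.0000e-02  7.1390e+01] F y,x,z [-4.02  0.86 -0.13] T [-0.57  0.05 -0.09] 17.35
```

>>> {"fn": "send_rows", "kwargs": {"targets": "-0.0005 0 0 0 0 0 20;-0.001 0 0 0 0 0 20;-0.001 0 0 0 0 0 20"}}

```text
time_s: 17.6
ee_pos: [500.7, -183.5, 78.0]
ee_rot: [-179.9, -0.0, 71.4]
force: [0.4, -3.2, 0.7]
gripper_width: 30.9
gripper_force: 40.0
```

```bash
python3 -c "
from h import *
rel()"
```

```text
off -0.37 lat -1.07 z 78.03 rot [-1.7989e+02 -1.0000e-02  7.1380e+01] F y,x,z [-2.91  1.35  0.74] T [-0.48  0.06 -0.02] 17.6
```

>>> {"fn": "send_rows", "kwargs": {"targets": "-0.0005 0 0 0 0 0 20;-0.001 0 0 0 0 0 20;-0.001 0 0 0 0 0 20"}}

```text
time_s: 17.85
ee_pos: [500.4, -184.5, 78.0]
ee_rot: [-179.9, -0.0, 71.4]
force: [-0.9, -2.4, -0.0]
gripper_width: 31.1
gripper_force: 40.0
```

```bash
python3 -c "
from h import *
rel()"
```

```text
off -1.36 lat -1.05 z 78.04 rot [-1.7989e+02 -1.0000e-02  7.1380e+01] F y,x,z [-2.52 -0.08 -0.04] T [-0.48  0.1  -0.1 ] 17.85
```

>>> {"fn": "send_rows", "kwargs": {"targets": "-0.0005 0 0 0 0 0 20;-0.001 0 0 0 0 0 20;-0.001 0 0 0 0 0 20"}}

```text
time_s: 18.1
ee_pos: [500.2, -185.0, 78.0]
ee_rot: [-179.9, -0.1, 71.4]
force: [0.3, -1.3, 0.3]
gripper_width: 31.4
gripper_force: 40.0
```

```bash
python3 -c "
from h import *
rel()"
```

```text
off -1.95 lat -1.04 z 78.04 rot [-1.7989e+02 -5.0000e-02  7.1370e+01] F y,x,z [-1.16  0.73  0.26] T [-0.14 -0.03 -0.1 ] 18.1
```

>>> {"fn": "send_rows", "kwargs": {"targets": "0 0 0 0 0 0 36;0 0 0 0 0 0 40;0 0 0 0 0 0 45;0 0 0 0 0 0 50;0 0 0 0 0 0 58;0 0 0 0 0 0 65;0 0 0 0 0 0 65"}}

```text
time_s: 18.68
ee_pos: [500.1, -185.4, 78.1]
ee_rot: [-179.9, -0.0, 71.4]
force: [-0.5, -0.1, 0.4]
gripper_width: 58.9
gripper_force: 0.0
```

```bash
python3 - <<'E'
from h import *
rel(); print(env.state()['gripper_width'])
f=grab('wrist','w7')
a=f['image'][60:260,181:331]; b=load('w6')['image'][60:260,181:331]
cv2.imwrite('pics/m7.png',np.hstack([cv2.resize(x,(400,533),interpolation=cv2.INTER_CUBIC) for x in (a,b)]))
E
```

```text
off -2.30 lat -0.99 z 78.08 rot [-1.799e+02 -1.000e-02  7.139e+01] F y,x,z [-0.25 -0.5   0.35] T [-0.11  0.05  0.04] 18.6833
58.94703119871078
```

Released with no residual force. I'll retreat straight up and look from above.

>>> {"fn": "send_rows", "kwargs": {"targets": "0 0 -0.005 0 0 0 65;0 0 -0.015 0 0 0 65;0 0 -0.03 0 0 0 65;0 0 -0.05 0 0 0 65;0 0 -0.075 0 0 0 65;0 0 -0.1 0 0 0 65;0 0 -0.13 0 0 0 65;0 0 -0.16 0 0 0 65;0 0 -0.18 0 0 0 65;0 0 -0.18 0 0 0 65;0 0 -0.18 0 0 0 65"}}

```text
time_s: 19.65
ee_pos: [500.9, -185.7, 260.0]
ee_rot: [179.9, 0.0, 71.4]
force: [0.1, 0.6, -0.2]
gripper_width: 59.2
gripper_force: 0.0
```

```bash
python3 - <<'E'
from h import *
rel()
f=grab('wrist','w8'); s=grab('side','s8')
a=f['image'][80:280,181:331]; b=s['image'][105:190,250:330]
cv2.imwrite('pics/m8.png',np.hstack([cv2.resize(a,(450,600),interpolation=cv2.INTER_CUBIC),cv2.copyMakeBorder(cv2.resize(b,(350,372),interpolation=cv2.INTER_CUBIC),0,228,0,0,cv2.BORDER_CONSTANT)]))
E
```

```text
off -2.41 lat -0.16 z 259.96 rot [1.7989e+02 1.0000e-02 7.1380e+01] F y,x,z [ 0.57 -0.1  -0.16] T [-0.12  0.1  -0.02] 19.65
```

View pics/m8.png

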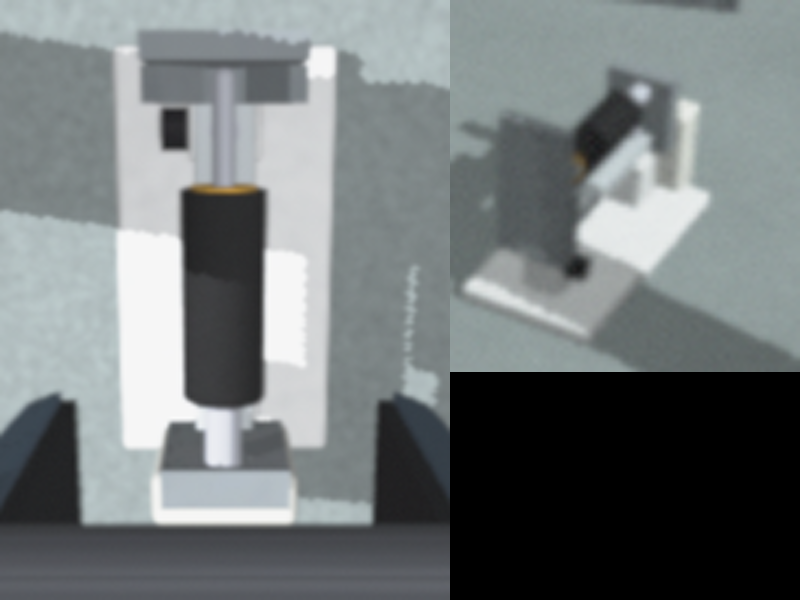

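```bash
python3 - <<'E'
from h import *
np.set_printoptions(precision=1,suppress=True)
f=load('w8');a=np.radians(71.5)
def P(x,y,z): x-=0.8; y-=1.7; return [bx+y*np.cos(a)+x*np.sin(a),by+y*np.sin(a)-x*np.cos(a),z]
h=96.5
for n,q in dict(cheekTopEdge=(25,-65,h+13.5),noseTopAtCheek=(0,-65,h+7),noseTop_if_high=(0,-65,h+20),noseIfTip65=(0,-65,h),sleeveNoseEndTop=(0,-40,h+14),pinCollar=(0,40,h+12),slotfront=(0,70,h+4),wall=(25,82,h+59)).items():
    print(n,(proj(f,P(*q))[0]-[181,80])*3)
E
```

```text
cheekTopEdge [289.6 472.2]
noseTopAtCheek [224.1 465.8]
noseTop_if_high [224.1 479.1]
noseIfTip65 [224.1 459. ]
sleeveNoseEndTop [224.  410.7]
pinCollar [223.6 194.5]
slotfront [223.4 106.5]
wall [309.2  63.4]
```

The wrist view shows the roller level between the cheeks. Its pin is in the slot (crop x 224, rows 70–185), and its nose runs into the round cheek at row 465, where the model predicts about 466. In the side inset nothing touches the roller. Handing in.

```bash
python3 -c "
from h import *
print(env.job_done())"
```

```text
the job is handed in; nothing more can be done
None
```

The feed roller is in the bracket, released and held by its spring, with the nose in the round cup and the pin in its slot. I handed the job in at about 20 s; no verdict came back, and I read no force above about 8 N.

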